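Feel for the two empty wells of a battery bank and load the spare packs

TASK

Load the two spare battery packs from the bench into the two empty wells of the grey storage bank: an empty well is closed by a sprung cap that looks just like a stored pack, so feel for it by pressing on the heads (a cap sinks, a stored pack stays put). Set each pack upright and fully home on top of its cap, with its head level with the others, holding its cap down, and leave the multimeter and the roll of tape where they lie.

Things in the scene. Friction and masses are not known exactly. Their poses are not given: they have to be found in the camera images.
- bank: grey storage bank for battery packs, fixed, 200 x 172 mm, flat deck 80 mm above the bench, six wells (3 along x at 56 mm, 2 along y at 80 mm), a black ribbed head 44 (x) x 36 (y) mm standing 20 mm proud of the deck in each. Origin at the centre of its underside, z up. Four heads belong to stored packs, two are sprung blanking caps: they look alike.
- pack_a: first spare battery pack standing on the bench, 44 (x) x 36 (y) x 62 mm high, about 220 g: orange below, the top 32 mm black with grip ribs, a 3 x 5 mm bevel round its foot. Origin at the centre of its underside, z up. Fits a well either way round (half a turn makes no difference); grip it across the 36 mm on its top 16 mm or so, so that it can go fully home with the fingers still on it.
- pack_b: second spare battery pack, exactly like pack_a (same size, mass, origin and axes)
- blank_a (a joint): travel of one sprung blanking cap (m): 0 up with its head 20 mm proud, 0.062 fully down. It is in one of the six wells, not told which. It yields to 0.5 N at the top, 1.3 N at the bottom (plus 6 N per m/s) and springs back up; a seated pack's weight holds it down. A stored pack does not yield at all.
- blank_b (a joint): the same for the other sprung blanking cap, in another well
- multimeter: yellow and dark grey hand multimeter lying on the bench, 155 x 78 x 44 mm, loose; not part of the job
- tape_roll: roll of blue tape, 64 mm across, 18 mm high, lying flat behind the packs, loose; not part of the job
- well_0 (a point): centre of a well's mouth, level with the deck (80 mm up), at x +56, y +40 mm in the bank's frame. Each well is 48 (x) x 40 (y) mm, sides along the bank's axes; a pack fully home stands with its underside 42 mm below this point (38 mm above the bench), its head 20 mm proud.
- well_1 (a point): centre of a well's mouth, level with the deck (80 mm up), at x +0, y +40 mm in the bank's frame. Like well_0.
- well_2 (a point): centre of a well's mouth, level with the deck (80 mm up), at x -56, y +40 mm in the bank's frame. Like well_0.
- well_3 (a point): centre of a well's mouth, level with the deck (80 mm up), at x +56, y -40 mm in the bank's frame. Like well_0. Beyond this side of the bank stands an open wooden-coloured chassis frame, fixed, 330 mm high, at least 70 mm from the centre of the nearest well.
- well_4 (a point): centre of a well's mouth, level with the deck (80 mm up), at x +0, y -40 mm in the bank's frame. Like well_0.
- well_5 (a point): centre of a well's mouth, level with the deck (80 mm up), at x -56, y -40 mm in the bank's frame. Like well_0.

How it is judged:
By the outcome, as a careful person would: the job done as asked, in the order asked, and still so for the second after the job is handed in, with the robot touching nothing.
It also fails if it takes over 72 s, if anything falls off the work surface, if the arm or the gripper's body presses on something with over 40 N, if the wrist force passes 120 N, or if a joint passes its speed limit or range.

ROBOT

A 6-joint arm with a two-finger parallel gripper is mounted at the origin on a cart in front of the work surface, level with it; the furniture and walls round the work are solid. World frame = base frame: x ahead of the robot, y to its left, z up, the work surface at z = 0. Lengths are in m, angles in degrees, forces in N, time in s.
With the tool pointing down it reaches from about 0.25 to 0.725 m from the base axis. Payload 9.7 kg.
Tool frame: the origin (TCP) lies at the very end of the fingers, on their centre line; the grasp point (between the pads) lies 19 mm behind it (robot.pinch_z is the distance from the TCP to the grasp point, in m); z points along the fingers, y is the line along which they close (so a half turn about z gives the same grasp; the last joint's range is limited). The gripper opens to 85 mm and grips with 20 to 120 N. Pads are 22 mm wide; open, the fingers measure 114 mm over their backs; the gripper's body (76 mm by 85 mm) begins 54 mm behind the grasp point. The pads swing forward as they close: fully open they stand 13 mm farther back than shut.
Start: joints at [-69.729, 4.979, 10.078, 95.1, 0, 90], TCP at [0.191, -0.516, 0.231] pointing down, gripper open.
Joint ranges: [-179.16, 179.16], [-48.56, 103.87], [-65.8, 70.77], [-126.05, 130.52], [-82.76, 87.17], [-180, 180]. Speed limits (degrees/s): [127.2, 127.2, 147.25, 180, 180, 180].

INTERFACE

Orientations are given as [roll, pitch, yaw] about the fixed x, y, z axes, in that order (R = Rz(yaw) Ry(pitch) Rx(roll)).
In Python, from rig import robot gives the robot as it stands. Calls block until the motion is done:
- robot.move_pose(position, orientation): joint-space move of the TCP to a pose.
- robot.movel(position, velocity=0.15, frame=None, f_stop=None): straight line of the TCP; frame=None keeps the orientation; velocity is the mean speed in m/s. With f_stop (N) it stops when the force on the tool has changed by that much, and returns True; else False.
- robot.move_j(angles): joint-space move.
- robot.gripper_to(opening): finger opening in m; the grip force is fixed at half the most; returns when the fingers have stopped.
- robot.pause(seconds).
- robot.inverse_kinematics(position, orientation): joint angles nearest the present ones, or None.
- robot.observe(): the state.
- robot.grab_frame(name): name is "scene" or "top"; returns (picture, depth): 400x640x3 uint8, blue, green, red; 400x640 float32, m along the optical axis (not along the pixel's ray), 0 where there is no reading.
- robot.camera_model(name): a dict with "K" (3x3 intrinsics, pixels), "dist_coeffs" ([k1, k2, p1, p2, k3] as OpenCV has them; the pictures are not rectified), "rvec" (rotation vector, rad) and "tvec" (3), from world to camera coordinates, as OpenCV has them. Camera axes: x right, y down, z forward; pixel columns grow to the right and rows downward; lengths in m; the calibration is good to about 2 mm. A picture is of the moment at which its call begins. camera_model takes no time and is no camera call.
A pose or a line that the arm cannot do raises robot.MotionError and nothing moves.
- robot.close_job(): hands the job in; it is judged then, once.
The state is a dict: "clock": time; "joint_positions": joint angles; "joint_vel": joint speeds; "tau": joint torques, N m; "eef_pos": TCP position; "ee_rot": TCP orientation; "wrist_force": force on the tool from outside, world axes, zero at the start; "ft_torque": the same for the moment, N m; "width": finger opening in m; "grip_force": force on a finger pad.
Only numpy, scipy, OpenCV 4.12 (cv2) and the standard library are available. Lean on these libraries where they do the work, as an engineer would, in place of code of your own. Each camera call takes 0.05 s, during which the arm holds its last target. There are 200 camera calls.

## Working session

There is one attempt and no reset: what is moved stays moved. The work goes in short steps, each a Python script; the robot and the scene stay as the last script left them, time stands still between calls to the robot, and variables do not carry over. Pictures are saved under pics/ and viewed, at most 10 in all, crops included, and the job is handed in when it is done.

```bash
mkdir -p pics; ls
python3 - <<'E'
from rig import robot
import cv2,numpy as np,pickle
d={}
for n in("scene","top"):
    im,dep=robot.grab_frame(n); c=robot.camera_model(n)
    d[n]=(im,dep,c); cv2.imwrite(f"pics/{n}0.png",im)
    R=cv2.Rodrigues(np.array(c["rvec"],float))[0]; print(n,-R.T@np.array(c["tvec"]).ravel(),c["dist_coeffs"])
pickle.dump(d,open("d0.pkl","wb"))
o=robot.observe();print(o["clock"],o["ee_rot"],robot.pinch_z)
E
```

```text
pics
scene [1.05834147 0.25771935 0.90263166] [-0.01068093  0.          0.          0.          0.        ]
top [0.4386408  0.13493936 1.00073225] [-0.02454192  0.          0.          0.          0.        ]
0.1 [-1.79929750e+02  9.94740652e-04  2.02697027e+01] 0.0187
```

View pics/scene0.png

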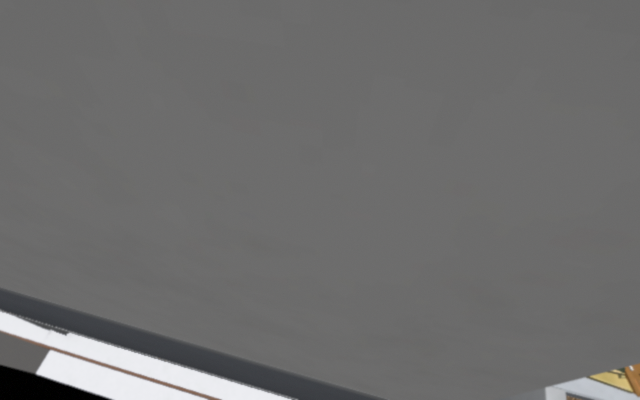

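View pics/top0.png

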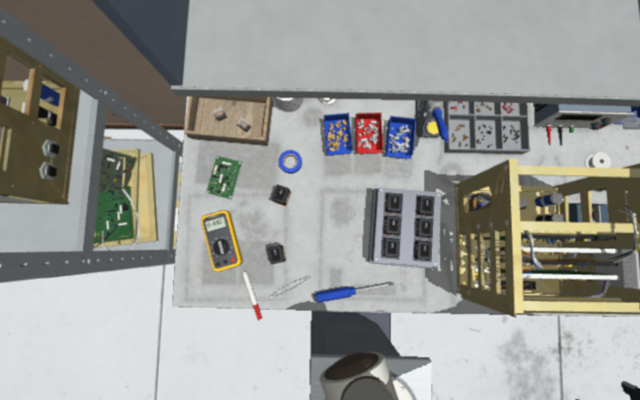

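The scene view is blocked by a shelf. The top view shows the bank at about (405,225), the packs at about (281,193) and (276,252), the meter at (222,240) and the tape at (290,161). The chassis is to the right of the bank.

```bash
cat > vis.py <<'E'
import cv2,numpy as np
def cloud(dep,c):
    K=np.array(c["K"],float);D=np.array(c["dist_coeffs"],float)
    h,w=dep.shape;u,v=np.meshgrid(np.arange(w),np.arange(h))
    p=cv2.undistortPoints(np.stack([u,v],-1).reshape(-1,1,2).astype(float),K,D).reshape(h,w,2)
    P=np.dstack([p,np.ones((h,w))])*dep[...,None]
    R=cv2.Rodrigues(np.array(c["rvec"],float))[0]
    return (P-np.array(c["tvec"],float).ravel())@R
def rects(mask,W,amin=60,z=None,pr=True):
    n,l,s,ce=cv2.connectedComponentsWithStats(mask.astype(np.uint8),connectivity=4);out=[]
    for i in range(1,n):
        if s[i,4]<amin: continue
        m=l==i;xy=W[m][:,:2].astype(np.float32);r=cv2.minAreaRect(xy*1000)
        out.append((ce[i],s[i,4],r,np.median(W[m][:,2]),xy.mean(0)))
        if pr:print("px",ce[i].round(1),s[i,4],"c",np.round(r[0],1),"sz",np.round(r[1],1),"ang",round(r[2],1),"z",round(float(out[-1][3]),4),"mean",(xy.mean(0)*1000).round(1))
    return out
E
python3 - <<'E'
import pickle,cv2,numpy as np
from vis import *
im,dep,c=pickle.load(open("d0.pkl","rb"))["top"]
W=cloud(dep,c);z=W[...,2];print(np.round(c["K"],1).tolist(), "bench z",np.median(z[200:240,320:350]))
roi=np.zeros(z.shape,bool);roi[90:310,180:450]=1
print("heads");rects(roi&(z>.092)&(z<.108)&(W[...,1]<.05),W)
print("deck");rects(roi&(z>.07)&(z<.11)&(W[...,1]<.1),W,500)
print("packs");rects(roi&(z>.05)&(z<.075)&(W[...,1]>.05),W)
print("any");rects(roi&(z>.012)&(W[...,1]>.05),W)
cv2.imwrite("pics/crop0.png",cv2.resize(im[90:310,190:460],None,fx=2.7,fy=2.7,interpolation=cv2.INTER_CUBIC))
E
```

```text
[[365.1, 0.0, 318.8], [0.0, 365.1, 202.5], [0.0, 0.0, 1.0]] bench z 0.0003359840862089173
heads
px [437.2 112.1] 64 c [ 785.5 -155.6] sz [19.  31.4] ang 88.1 z 0.0993 mean [ 788.6 -153.3]
px [393.9 202.3] 264 c [553.1 -42.1] sz [36.8 44.2] ang 86.1 z 0.1002 mean [552.6 -41.2]
px [425.9 205.2] 269 c [ 548.1 -121.8] sz [36.1 44.2] ang 86.1 z 0.1 mean [ 547.3 -120.9]
px [392.5 224.7] 267 c [497.3 -38.4] sz [36.4 44.2] ang 86.6 z 0.1003 mean [496.9 -37.7]
px [424.8 227.5] 273 c [ 492.5 -117.9] sz [36. 44.] ang 88.3 z 0.1002 mean [ 491.8 -117.5]
px [391.1 247.2] 270 c [441.3 -34.6] sz [36.4 43.8] ang 86.2 z 0.1002 mean [441.6 -34.4]
px [423.8 250.2] 276 c [ 436.7 -114.8] sz [43.9 36.5] ang 0.2 z 0.1001 mean [ 436.2 -114.5]
deck
px [407.1 226.7] 4692 c [494.4 -78.7] sz [161.9 190.1] ang 86.8 z 0.0815 mean [493.8 -76.8]
packs
px [226.3 125.4] 569 c [785.3 400. ] sz [220.5 122.1] ang 86.7 z 0.0582 mean [755.7 399. ]
px [286.7 101.9] 86 c [825.5 239.1] sz [19.4 67.1] ang 2.6 z 0.062 mean [822.7 238.3]
px [279.9 193.8] 242 c [573.4 247.8] sz [36.  44.2] ang 72.1 z 0.0624 mean [572.8 247.3]
px 
[... 203 characters left out ...]
c [620.8 291.2] sz [479.1  28.5] ang 37.2 z 0.0386 mean [792.2 420.9]
px [337.5 130.3] 310 c [619.9  98.8] sz [361.5  77.6] ang 0.8 z 0.0291 mean [755.8  99.6]
px [243.6 123.9] 103 c [770.3 358.9] sz [26.9 22.3] ang 46.2 z 0.0396 mean [768.  357.4]
px [289.6 161. ] 304 c [576.7 176.1] sz [281.3  62.9] ang 29.2 z 0.0184 mean [670.2 228.7]
px [280.6 194.7] 289 c [573.4 247.7] sz [36.2 44.3] ang 71.9 z 0.0619 mean [571.1 245.9]
px [220.9 240.5] 1718 c [476.9 299.5] sz [157.5 299. ] ang 14.7 z 0.0366 mean [448.7 400.6]
px [275.9 254.1] 279 c [430.3 204.5] sz [ 44.5 138.8] ang 15.0 z 0.0621 mean [417.4 251.2]
px [333.  294.2] 427 c [315. 102.] sz [ 28.2 109.6] ang 11.7 z 0.0232 mean [315.8 103.1]
```

View pics/crop0.png

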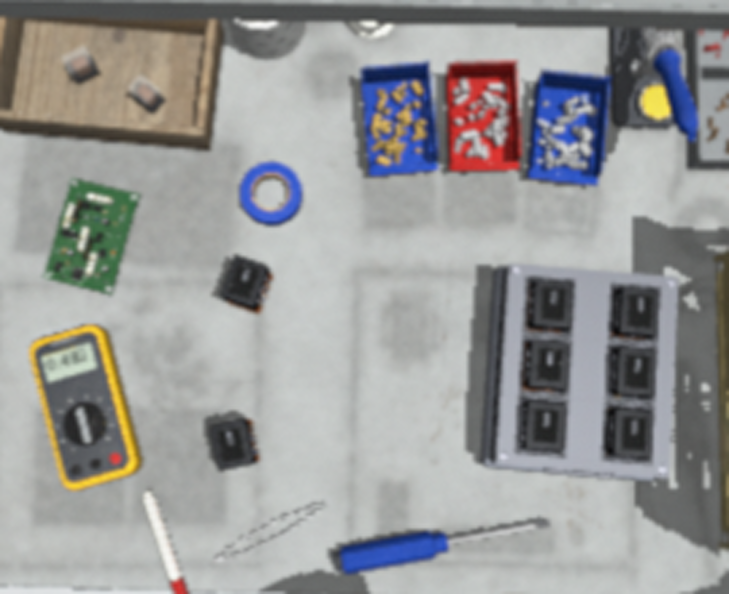

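The crop confirms it: six heads on a bank yawed about -3.7°, both packs upright with clear space around them, and the tape and meter to the left. Next I check the obstacles on the way from the start pose, then probe.

```bash
cat > geo.py <<'E'
import numpy as np
H=np.array([[553.1,-42.1],[497.3,-38.4],[441.3,-34.6],[548.1,-121.8],[492.5,-117.9],[436.7,-114.8]])/1000
B=np.array([[56,40],[0,40],[-56,40],[56,-40],[0,-40],[-56,-40]])/1000
Z=(B@[1,1j]);Y=H@[1,1j];A=np.sum(np.conj(Z)*(Y-Y.mean()));yaw=np.angle(A)
fit=Y.mean()+Z*np.exp(1j*yaw); WELL=np.c_[fit.real,fit.imag]; YAW=np.degrees(yaw)
PACK=[((.5734,.2478),-18.0),((.4170,.2542),14.7)]
E
python3 - <<'E'
import pickle,numpy as np
from vis import *; from geo import *
from rig import robot
im,dep,c=pickle.load(open("d0.pkl","rb"))["top"]
W=cloud(dep,c);z=W[...,2]
print(YAW,WELL.round(4).tolist(),"resid mm",(np.abs(WELL-H).max()*1e3).round(2))
m=(dep>0)&(z>.1)&(W[...,1]<-.17)&(W[...,0]<.75)&(W[...,0]>.2);P=W[m];print("chassis min x,max y",P.min(0),P.max(0))
m=(z>.4)&(dep>0);P=W[m];print("high",np.percentile(P,[0,1,50,99],0).round(2))
for i in range(6):
    print(i,[np.round(q,0).tolist() if (q:=robot.inverse_kinematics([*WELL[i],.12],[180,0,YAW+k])) is not None else None for k in(0,180)])
for p,a in PACK: print([np.round(q,0).tolist() if (q:=robot.inverse_kinematics([*p,.05],[180,0,a+k])) is not None else None for k in(0,180)])
for r,zz in((.28,.23),(.28,.35),(.35,.4),(.5,.5)):
    q=robot.inverse_kinematics([r*.3465,-r*.938,zz],[180,0,20.27]);print(r,zz,q)
E
```

```text
-3.5977925475735293 [[0.5532, -0.0419], [0.4973, -0.0383], [0.4415, -0.0348], [0.5482, -0.1217], [0.4923, -0.1182], [0.4364, -0.1147]] resid mm 0.29
chassis min x,max y [ 0.31467845 -0.51023505  0.10003007] [ 0.74997756 -0.17001109  0.46279754]
high [[ 0.37 -0.38  0.4 ]
 [ 0.41 -0.36  0.41]
 [ 0.74  0.06  0.46]
 [ 0.84  0.67  0.63]]
0 [[-4.0, 5.0, -2.0, 83.0, 0.0, 179.0], [-4.0, 5.0, -2.0, 83.0, 0.0, -1.0]]
1 [[-4.0, -3.0, -10.0, 83.0, 0.0, 179.0], [-4.0, -3.0, -10.0, 83.0, 0.0, -1.0]]
2 [[-5.0, -11.0, -17.0, 83.0, 0.0, 179.0], [-5.0, -11.0, -17.0, 83.0, 0.0, -1.0]]
3 [[-13.0, 6.0, -1.0, 83.0, 0.0, 171.0], [-13.0, 6.0, -1.0, 83.0, 0.0, -9.0]]
4 [[-13.0, -2.0, -9.0, 83.0, 0.0, 170.0], [-13.0, -2.0, -9.0, 83.0, 0.0, -10.0]]
5 [[-15.0, -9.0, -16.0, 83.0, 0.0, 169.0], [-15.0, -9.0, -16.0, 83.0, 0.0, -11.0]]
[[23.0, 15.0, 2.0, 77.0, 0.0, -139.0], [23.0, 15.0, 2.0, 77.0, 0.0, 41.0]]
[[31.0, -3.0, -18.0, 75.0, 0.0, -163.0], [31.0, -3.0, -18.0, 75.0, 0.0, 17.0]]
0.28 0.23 [-69.7256196  -31.64417097 -19.81787619 101.82629477   0.
  90.0043804 ]
0.28 0.35 [-69.7256196  -25.55505171  -2.01518303 113.53986868   0.
  90.0043804 ]
0.35 0.4 [-69.7256196  -13.73070309  12.43888296 116.16958604   0.
  90.0043804 ]
0.5 0.5 None
```

```bash
cat > act.py <<'E'
from rig import robot
import numpy as np
from geo import *
def st(m=""):
    o=robot.observe();print(m,"t",round(o["clock"],2),np.round(o["eef_pos"],4),"F",np.round(o["wrist_force"],1),"w",round(o["width"],4),"g",round(o["grip_force"],1),flush=True);return o
E
python3 - <<'E'
import pickle
from vis import *
from act import *
im,dep,c=pickle.load(open("d0.pkl","rb"))["top"]
W=cloud(dep,c);P=W[(W[...,2]>.38)&(dep>0)]
for y in(-.3,-.2,-.1,0,.1,.2,.3):
    q=P[np.abs(P[:,1]-y)<.05];print(y,q[q[:,0].argmin()].round(3) if len(q) else None)
robot.gripper_to(0);st()
r=.265;robot.movel([r*.3465,-r*.938,.25],velocity=.3);o=st()
q=np.array(o["joint_positions"]);q[0]=-5;q[5]=10;robot.move_j(q.tolist());st()
robot.move_pose([*WELL[2],.125],[180,0,YAW+180]);st()
print(robot.movel([*WELL[2],.088],velocity=.04,f_stop=5));st("w2")
E
```

```text
-0.3 [ 0.678 -0.265  0.449]
-0.2 [ 0.678 -0.173  0.445]
-0.1 [ 0.677 -0.067  0.439]
0 [ 0.677 -0.033  0.445]
0.1 [0.678 0.109 0.456]
0.2 [0.678 0.237 0.438]
0.3 [0.677 0.321 0.441]
 t 0.87 [ 0.1906 -0.5159  0.2313] F [-0.2 -0.6 -0.7] w 0.0001 g 0.0
 t 1.97 [ 0.0921 -0.2493  0.2498] F [ 0.1 -0.3  0. ] w 0.0001 g 0.0
 t 3.39 [ 0.2649 -0.0235  0.2496] F [0.5 0.7 1.4] w -0.0004 g 0.0
 t 4.27 [ 0.4411 -0.0352  0.1259] F [-0.4  0.2  0. ] w -0.0 g 0.0
False
w2 t 5.34 [ 0.4414 -0.0348  0.0882] F [-1.  -0.4  0. ] w -0.0 g 0.3
```

Well 2 sank. On to the others.

Run:
```python
from act import *
robot.movel([*WELL[2],.118],velocity=.15)
for i in(5,4,1,0,3):
    robot.movel([*WELL[i],.118],velocity=.2)
    hit=robot.movel([*WELL[i],.09],velocity=.04,f_stop=5);o=st(f"w{i} hit={hit}")
    robot.movel([*WELL[i],.118],velocity=.15)
    if not hit: break
```

```text
w5 hit=True t 6.74 [ 0.4366 -0.1143  0.1   ] F [-1.   0.   6.6] w 0.0 g 3.1
w4 hit=False t 8.3 [ 0.4923 -0.1182  0.0901] F [-0.  -0.2  1.3] w 0.0002 g 0.3
```

```bash
cat >> act.py <<'E'
GZ=.0445
def pick(k):
    p,a=PACK[k];o=[180,0,a+180]
    robot.move_pose([*p,.13],o);robot.gripper_to(.06)
    hit=robot.movel([*p,GZ],velocity=.12,f_stop=8);st(f"down hit={hit}")
    robot.gripper_to(.02);st("gripped")
    robot.movel([*p,.19],velocity=.2);st("lifted")
def place(i,d=(0,0)):
    p=WELL[i]+np.array(d)
    robot.move_pose([*p,.165],[180,0,YAW+180]);st("above")
    hit=robot.movel([*p,.0822],velocity=.06,f_stop=12);return hit,st(f"in hit={hit}")
def release(i):
    robot.gripper_to(.05);st("rel")
    p=robot.observe()["eef_pos"];robot.movel([p[0],p[1],.17],velocity=.15)
E
python3 - <<'E'
from act import *
robot.movel([*WELL[4],.2],velocity=.2)
pick(1)
h,o=place(2)
E
```

```text
down hit=False t 12.09 [0.4173 0.2544 0.0452] F [-0.2  0.3  0.3] w 0.0597 g 0.0
gripped t 12.43 [0.4176 0.2546 0.0457] F [-1.1  0.8  6.5] w 0.0347 g 60.5
lifted t 13.31 [0.4166 0.2539 0.1886] F [ 0.   0.2 -2.2] w 0.0348 g 59.8
above t 14.43 [ 0.4415 -0.0342  0.1648] F [ 0.7  0.  -0.2] w 0.0345 g 59.7
in hit=True t 15.72 [ 0.4414 -0.0348  0.0836] F [-0.2  1.1  5.1] w 0.0348 g 60.6
```

Run:
```python
from act import *
release(2)
pick(0)
h,o=place(4)
```

```text
rel t 16.02 [ 0.4409 -0.0347  0.0826] F [-0.1  0.4 -0.1] w 0.0503 g 0.0
down hit=False t 19.07 [0.5738 0.248  0.0454] F [ 0.1 -0.2  0.5] w 0.0597 g 0.0
gripped t 19.42 [0.5741 0.248  0.0458] F [-0.7 -1.1  5.8] w 0.0346 g 61.3
lifted t 20.29 [0.573  0.2476 0.1884] F [-0.3 -0.6 -3.7] w 0.0347 g 60.3
above t 21.69 [ 0.4927 -0.1176  0.1649] F [-1.   0.3 -2.3] w 0.0348 g 60.3
in hit=True t 22.98 [ 0.4923 -0.1182  0.0837] F [-1.3  0.4  4.7] w 0.0348 g 61.2
```

Also home at 0.0837. I release it, check both heads by pressing, then move back to look.

Run:
```python
from act import *
from vis import *
release(4)
robot.gripper_to(0)
for i in(4,2):
    robot.movel([*WELL[i],.125],velocity=.2)
    hit=robot.movel([*WELL[i],.094],velocity=.04,f_stop=8);st(f"press{i} hit={hit}")
    robot.movel([*WELL[i],.15],velocity=.15)
robot.movel([.28,.10,.25],velocity=.25);st()
im,dep=robot.grab_frame("top");c=robot.camera_model("top");W=cloud(dep,c);z=W[...,2]
rects((z>.085)&(z<.115)&(W[...,1]<.0)&(W[...,1]>-.15)&(W[...,0]<.6)&(W[...,0]>.4),W)
cv2.imwrite("pics/end.png",cv2.resize(im[90:310,190:460],None,fx=2.7,fy=2.7,interpolation=cv2.INTER_CUBIC))
```

```text
rel t 23.28 [ 0.4918 -0.118   0.0826] F [-0.3  0.1  0.1] w 0.0497 g 0.0
press4 hit=True t 25.54 [ 0.4923 -0.1182  0.1   ] F [0.2 0.4 6.5] w 0.0001 g 3.3
press2 hit=True t 27.29 [ 0.4415 -0.035   0.1   ] F [-1.3 -0.3  7. ] w -0.0 g 3.8
 t 28.86 [0.2801 0.0998 0.2493] F [-0.2 -0.6 -0.9] w 0.0 g 0.0
px [393.6 202.5] 276 c [552.7 -43.9] sz [41.  43.4] ang 87.8 z 0.1 mean [552.1 -40.7]
px [425.5 205.2] 287 c [ 548.1 -120.8] sz [36.4 44.2] ang 89.2 z 0.0998 mean [ 547.3 -120. ]
px [392.2 224.6] 276 c [497.  -38.7] sz [36.6 44.1] ang 86.8 z 0.1001 mean [497.  -37.3]
px [424.5 227.7] 287 c [ 491.9 -118.4] sz [35.9 44. ] ang 86.9 z 0.0999 mean [ 491.4 -117. ]
px [390.6 247.6] 279 c [440.8 -34.4] sz [36.3 43.8] ang 84.8 z 0.1004 mean [440.8 -33.3]
px [423.4 250.2] 292 c [ 436.5 -114.5] sz [36.5 44.3] ang 89.2 z 0.0997 mean [ 436.3 -113.7]
```

View pics/end.png

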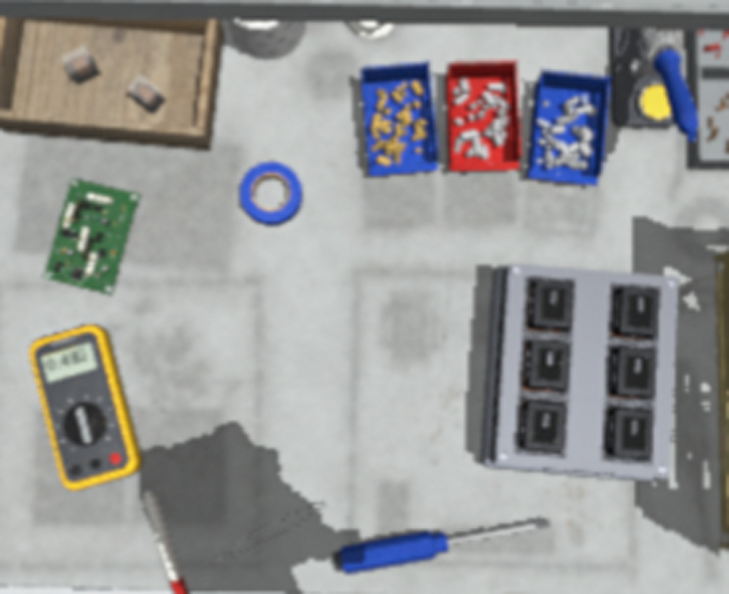

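All six heads are level at 0.100 m, both packs are gone from the bench, and the meter at crop (85,405) and tape at (270,193) haven't moved.

```bash
python3 -c "
from rig import robot
print(robot.close_job())"
```

```text
the job is handed in; nothing more can be done
None
```

Both spare packs are fully home in the two empty wells (2 and 4), heads level with the others and firm when pressed; the multimeter and tape were left where they lay, and the job was handed in at about 29 s.

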